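# Cover the sauce warmer and hold its key switch on

## Task

Start the sauce warmer preheating: lower the loose steel lid (no dropping) onto the warmer's empty well so it sits seated and level, and let go of it. Then take the blue-headed key from its wooden stand, push it fully home in the brass key switch on top of the warmer (two sticky wafers inside let it by easily with little twists to and fro), and only then turn it a quarter turn clockwise as far as it goes. The switch springs back, so finish while still gripping the key and holding it turned; leave the lid in place and everything else on the counter undisturbed.

Things in the scene. Friction and masses are not known exactly. Their poses are not given: they have to be found in the camera images.
- warmer: Fixed countertop sauce warmer: brushed steel box 170 mm (its x) by 290 mm (its y) by 100 mm tall. Origin: centre of its underside; z up, front panel with knob faces its -x. On the deck: the round well at +62 mm along its y, the key switch at -100 mm along its y.
- well_rim (a point): Centre of the well's mouth, at rim height (120 mm over the counter; rim stands 20 mm above the deck). Round aluminium well, inner radius 51 mm, outer 56 mm, 95 mm deep, empty.
- lid: Loose steel lid, about 0.25 kg, lying lip down at start. Origin: centre of the lip's underside, z up. Lip: solid plug of radius 46 mm (41 at the bottom), 10 mm deep, drops into the well with 5 mm play. Disc: radius 62 mm, 10 to 14 mm above the origin; seated on the rim, the origin is 10 mm below well_rim. Knob: upright black cylinder, radius 13 mm, 14 to 52 mm above the origin.
- lid_knob (a point): On the lid knob's axis, 40 mm above the lid's underside, a good height to grip.
- key_stand: Fixed wooden block 64 x 64 mm, 34 mm tall, with a vertical slot 18 mm (its x) by 8 mm (its y) in the middle in which the key stands blade down. Origin: centre of its underside; z up.
- key: Loose key, about 40 g, standing in the stand, head up. Origin: tip of the blade; z up to the head. Blade: 28 mm long, 14 mm wide (x), 4 mm thick (y), square tip. Blue plastic head: 34 mm wide (x), 10 mm thick (y), 28 to 74 mm above the tip; its underside is the shoulder, resting on the stand. Works either way round (half turn about z).
- key_head (a point): On the key's axis, 56 mm above the blade's tip (28 mm above the shoulder), a good height to grip across the 10 mm thickness.
- keyway (a point): Centre of the brass lock plug's top face, 108 mm over the counter, level with the top of a black ring 52 mm wide. z up; x along the keyway's long direction, turning with the plug. Keyway: vertical slot 16 (x) by 5.6 mm (y), 32 mm deep, mouth flared to 20 x 10 mm over the top 4 mm. Home: key's shoulder on this face, blade 28 mm deep.
- lock (a joint): Turn of the plug (rad), clockwise from above positive; rest 0, stops -0.7 and 1.57, return spring 0.1 N m/rad; key twist play 0.12. Two sticky wafers inside stop the tip at 10 mm depth until the key is twisted 0.36 to 0.50 clockwise, then at 19 mm until twisted as much anticlockwise (varies: press 5 to 8 N and feel; untwisted takes 25 to 40 N). Once entered, a wafer turns with the key.
- shaker: Pepper shaker: small glass jar with steel cap, 42 mm across, 72 mm tall; stands between the warmer and the lid and stand. Leave alone. Origin: centre of its underside.
- squeeze_bottle: Red squeeze bottle with white cap, 58 mm across, 170 mm tall, left of the warmer. Leave alone. Origin: centre of its underside.
- tin: Plain unlabelled food tin, 66 mm across, 60 mm tall, at the far right corner of the warmer. Leave alone. Origin: centre of its underside.
- paper_cup: Empty red cup, 76 mm across, 85 mm tall, in front of and left of the warmer. Leave alone. Origin: centre of its underside.
- spatula: Spatula, 260 mm long, lying roughly along y beyond the lid and key stand. Leave alone. Origin: underside, mid length.
There are look-alikes about, which are no part of the job. What is shaped like the lid but green or pink is not meant.

How it is judged:
On the way, in this order (a step that is already met when the one before it is completed fails the run):
1. the lid sits seated and level on the well, let go (horizontal distance between lid and well_rim below 0.008 m and z of lid in the frame of well_rim between -0.0125 and -0.0075 m and angle between lid's own z axis and vertical below 0.05 rad and contact force between the fingers and lid below 0.1 N and linear speed of lid below 0.03 m/s), for 0.2 s.
2. the gripped key is fully home in the keyway, not yet turned (horizontal distance between key and keyway below 0.004 m and z of key in the frame of keyway below -0.025 m and angle between key's own z axis and vertical below 0.12 rad and angle between the x axis of key and the x axis of keyway, either way round below 0.25 rad and contact force between the fingers and key above 1 N and value of joint lock below 0.7 rad), for 0.2 s.
3. the key is turned a quarter turn clockwise (horizontal distance between key and keyway below 0.004 m and z of key in the frame of keyway below -0.025 m and angle between key's own z axis and vertical below 0.12 rad and angle between the x axis of key and the x axis of keyway, either way round below 0.25 rad and contact force between the fingers and key above 1 N and value of joint lock above 1.35 rad), for 0.2 s.
At the end, for the whole second after the job is handed in: Through the last second: lid within 8 mm of the well's centre, 2.5 mm of its seated height, 0.05 rad of level, not touched; key within 3 mm of home, 4 mm of centre, 0.12 rad of upright, in line with the keyway, gripped (over 1 N) and holding the plug turned over 1.35 rad (all of step 3 and horizontal distance between lid and well_rim below 0.008 m and z of lid in the frame of well_rim between -0.0125 and -0.0075 m and angle between lid's own z axis and vertical below 0.05 rad and contact force between the fingers and lid below 0.1 N); the arm keeps its last pose, push and grip.
It fails at once if a bystander is moved more than 30 mm (distance of any of shaker, squeeze_bottle, tin, paper_cup, spatula from where it was at the start of the episode above 0.03 m).
It fails at once if a bystander is knocked over (angle between any of shaker, squeeze_bottle, tin, paper_cup, spatula's own z axis and vertical above 0.5 rad).
It fails at once if the lid is let go over the well more than 15 mm above its seat (contact force between the fingers and lid below 0.05 N and horizontal distance between lid and well_rim below 0.06 m and z of lid in the frame of well_rim above 0.005 m).
It also fails if it takes over 61 s, if anything falls off the work surface, if the arm or the gripper's body presses on something with over 40 N, if the wrist force passes 120 N, or if a joint passes its speed limit or range.

## Robot

A 6-joint arm with a two-finger parallel gripper is mounted at the origin on the work surface. World frame = base frame: x ahead of the robot, y to its left, z up, the work surface at z = 0. Lengths are in m, angles in rad, forces in N, time in s.
With the tool pointing down it reaches from about 0.35 to 0.975 m from the base axis. Payload 7.1 kg.
Tool frame: the origin (TCP) lies midway between the tips of the shut fingers; the grasp point (between the pads) lies 19 mm behind it; z points along the fingers, x is the direction in which the jaws open and shut, and the axes are right-handed (so a half turn about z gives the same grasp; the last joint's range is limited). The gripper opens to 88 mm and grips with 3 to 60 N. Pads are 20 mm wide; open, the fingers measure 115 mm over their backs; the gripper's body (75 mm by 178 mm) begins 61 mm behind the grasp point.
Start: joints at [-1.316, 0.423, 1.63, -0, 1.089, -0.019], TCP at [0.169, -0.602, 0.223] pointing down, gripper open.
Joint ranges: [-3, 3], [-0.9, 2.11], [0.09, 2.58], [-1.31, 4.45], [0.11, 2.69], [-2.54, 2.54]. Speed limits (rad/s): [2.39, 2.39, 3.01, 3.14, 3.14, 3.14].

## Interface

Orientations are given as a unit quaternion [w, x, y, z].
In Python, from station import move_pose, movel, movej, command_gripper, wait, inverse_kinematics, read_camera, camera_info, MotionError, job_done, get_time, get_joint_pos, get_qvel, get_effort, get_tcp_pos, get_ee_rot, get_ft_force, get_ft_torque, get_grip_width gives the robot as it stands. Calls block until the motion is done:
- move_pose(position, orientation): joint-space move of the TCP to a pose.
- movel(position, frame=None, v=0.15, until_force=None): straight line of the TCP; frame=None keeps the orientation; v is the mean speed in m/s. With until_force (N) it stops when the force on the tool has changed by that much, and returns True; else False.
- movej(angles): joint-space move.
- command_gripper(opening): opening from 0.0 (shut) to 1.0 (fully open); the grip force is fixed at half the most; returns when the fingers have stopped.
- wait(seconds).
- inverse_kinematics(position, orientation): joint angles nearest the present ones, or None.
- read_camera(name): name is "side" or "top" or "wrist"; returns the picture (420x560x3 uint8, red, green, blue); there is no depth.
- camera_info(name): a dict with "intrinsics" (3x3 intrinsics, pixels), "T" (4x4, takes a point from camera to world coordinates); the wrist camera has in their place "tool_from_camera" (4x4, takes a point from camera to tool coordinates, whose origin is the TCP and whose axes are the tool frame's). Camera axes: x right, y up, looking along -z (the intrinsics and any distortion apply to the point x, -y, -z); pixel columns grow to the right and rows downward; lengths in m; the calibration is good to about 2 mm. A picture is of the moment at which its call begins: read the wrist's pose just before it. camera_info takes no time and is no camera call.
A pose or a line that the arm cannot do raises MotionError and nothing moves.
- job_done(): hands the job in, once; it reports no verdict.
Readings, each from a call of its own:
- get_time(): time.
- get_joint_pos(): joint angles.
- get_qvel(): joint speeds.
- get_effort(): joint torques, N m.
- get_tcp_pos(): TCP position.
- get_ee_rot(): TCP orientation.
- get_ft_force(): force on the tool from outside, world axes, zero at the start.
- get_ft_torque(): the same for the moment, N m.
- get_grip_width(): opening from 0.0 (shut) to 1.0 (fully open).
Only numpy, scipy, OpenCV 4.12 (cv2) and the standard library are available. Lean on these libraries where they do the work, as an engineer would, in place of code of your own. Each camera call takes 0.05 s, during which the arm holds its last target.

## Working session

There is one attempt and no reset: what is moved stays moved. The work goes in short steps, each a Python script; the robot and the scene stay as the last script left them, time stands still between calls to the robot, and variables do not carry over. Pictures are saved under pics/ and viewed, and the job is handed in when it is done.

```bash
ls; mkdir -p pics
python3 - <<'E'
from station import *
import cv2,numpy as np
np.set_printoptions(precision=4,suppress=True)
for n in ("side","top","wrist"):
    im=read_camera(n); cv2.imwrite(f"pics/{n}0.png",im[:,:,::-1]); print(n,camera_info(n))
print(get_time(),get_tcp_pos(),get_ee_rot(),get_joint_pos(),get_grip_width())
E
```

```text
pics
side {'intrinsics': array([[506.1289,   0.    , 269.4393],
       [  0.    , 506.1289, 207.0771],
       [  0.    ,   0.    ,   1.    ]]), 'T': array([[-0.8077,  0.3672, -0.4612, -0.1145],
       [-0.5895, -0.4958,  0.6377,  0.9003],
       [ 0.0055,  0.7869,  0.617 ,  0.9466],
       [ 0.    ,  0.    ,  0.    ,  1.    ]])}
top {'intrinsics': array([[491.8846,   0.    , 279.4487],
       [  0.    , 491.8846, 206.8095],
       [  0.    ,   0.    ,   1.    ]]), 'T': array([[ 0.0192,  0.9984, -0.0537,  0.4258],
       [-0.9998,  0.0195,  0.0059,  0.031 ],
       [ 0.007 ,  0.0536,  0.9985,  1.6809],
       [ 0.    ,  0.    ,  0.    ,  1.    ]])}
wrist {'intrinsics': array([[376.2444,   0.    , 269.3413],
       [  0.    , 376.2444, 208.8881],
       [  0.    ,   0.    ,   1.    ]]), 'tool_from_camera': array([[ 1.    ,  0.0008,  0.0004, -0.    ],
       [ 0.0008, -0.9616, -0.2745, -0.075 ],
       [ 0.0001,  0.2745, -0.9616, -0.1621],
       [ 0.    ,  0.    ,  0.    ,  1.    ]])}
0.15 [ 0.1689 -0.6013  0.2221] [-0.0004  0.797  -0.604  -0.0005] [-1.316   0.4237  1.6305 -0.      1.0886 -0.019 ] 0.9982188748791144
```

View pics/top0.png

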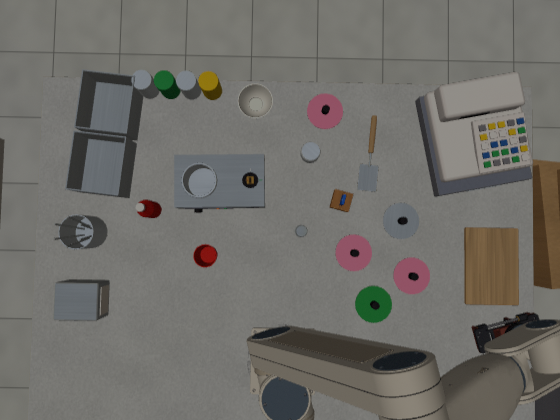

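View pics/side0.png

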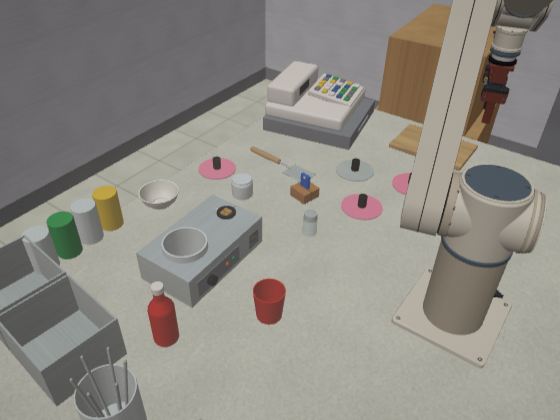

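View pics/wrist0.png

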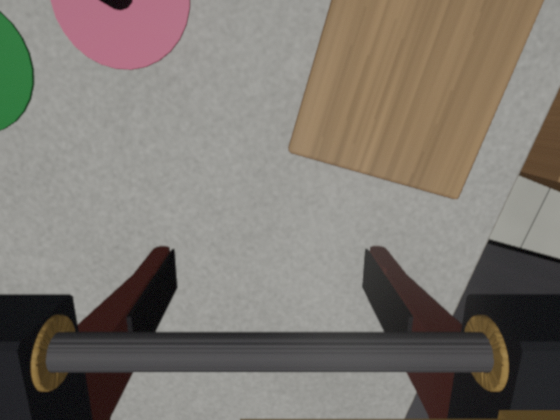

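Top view: the lid look-alikes are pink at (325,111), (353,253) and (411,276), and green at (374,304). The only steel-grey lid with a black knob is at (401,221), so I choose that one. The blue key in its stand is at (342,201), the well at (200,181) and the switch at (250,180). The tin is at (310,152) and the shaker at (301,231). I'll check with close crops.

```bash
cat > h.py <<'E'
from station import *
import cv2,numpy as np
from scipy.spatial.transform import Rotation as R
np.set_printoptions(precision=4,suppress=True)
def wristT():
    q=get_ee_rot(); T=np.eye(4); T[:3,:3]=R.from_quat([q[1],q[2],q[3],q[0]]).as_matrix(); T[:3,3]=get_tcp_pos(); return T@camera_info("wrist")["tool_from_camera"]
def ray(K,T,u,v):
    d=T[:3,:3]@np.array([(u-K[0,2])/K[0,0],-(v-K[1,2])/K[1,1],-1.]); return T[:3,3],d
def plane(K,T,u,v,z):
    o,d=ray(K,T,u,v); return o+d*(z-o[2])/d[2]
def proj(K,T,p):
    c=np.linalg.inv(T)@np.append(p,1); return K[0,2]-K[0,0]*c[0]/c[2], K[1,2]+K[1,1]*c[1]/c[2]
def down(yaw):  # tool z down, tool x at angle yaw in world
    c,s=np.cos(yaw),np.sin(yaw)
    M=np.array([[c,s,0],[s,-c,0],[0,0,-1.]]); q=R.from_matrix(M).as_quat(); return [q[3],q[0],q[1],q[2]]
def save(n,im,box=None,f=1):
    if box: im=im[box[1]:box[3],box[0]:box[2]]
    cv2.imwrite(f"pics/{n}.png",cv2.resize(np.ascontiguousarray(im[:,:,::-1]),None,fx=f,fy=f,interpolation=cv2.INTER_CUBIC))
E
python3 - <<'E'
from h import *
im=cv2.imread("pics/top0.png")[:,:,::-1]
save("topc1",im,(160,130,300,220),5)
save("topc2",im,(290,130,430,245),5)
ci=camera_info("top");K,T=ci["intrinsics"],ci["T"]
for n,u,v,z in [("lidknob",402,220.5,.052),("key",342,201,.074),("well",200,181,.12),("lock",250,180,.108),("tin",310,152,.06),("shaker",301,231,.072),("liddisc",401,221,.014),("stand",341,201,.034)]: print(n,plane(K,T,u,v,z))
E
```

```text
lidknob [ 0.4759 -0.386   0.052 ]
key [ 0.5353 -0.1831  0.074 ]
well [0.5871 0.2762 0.12  ]
lock [0.5948 0.1178 0.108 ]
tin [ 0.6973 -0.0766  0.06  ]
shaker [ 0.4346 -0.0505  0.072 ]
liddisc [ 0.4753 -0.3924  0.014 ]
stand [ 0.538  -0.1851  0.034 ]
```

View pics/topc1.png

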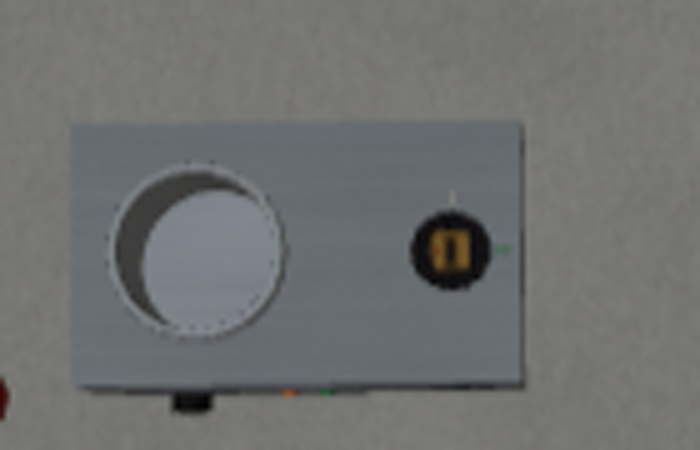

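View pics/topc2.png

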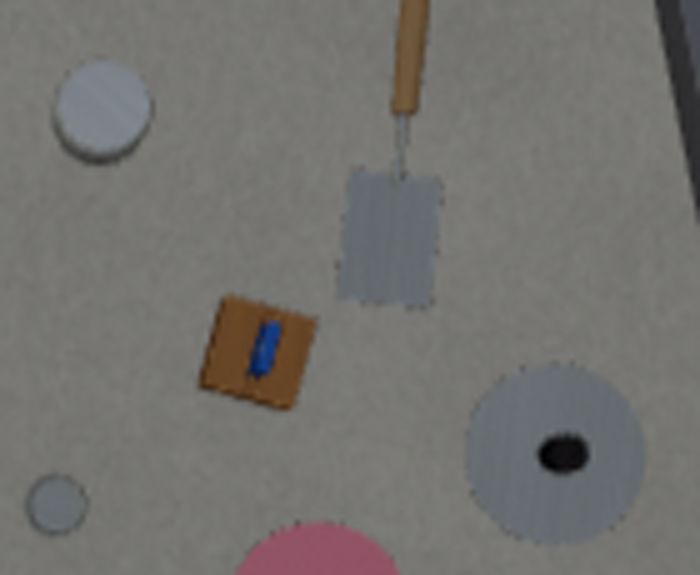

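The crops confirm the lid: steel grey with a black knob at about (402,221). The key is in its wooden stand, tilted from x by about 12–15°, and the keyway's long axis is along world x. Next, a wrist view above the lid.

Run:
```python
from h import *
# knob axis approx (.476,-.39)
for yaw in (0,np.pi/2,-np.pi/2,np.pi,2.2,.6):
    print(yaw,inverse_kinematics([.476,-.388,.17],down(yaw)),inverse_kinematics([.587,.276,.2],down(yaw)),inverse_kinematics([.595,.118,.2],down(yaw)))
t=get_time();move_pose([.476,-.388,.19],down(np.pi/2)) ;print(get_time()-t,get_joint_pos())
T=wristT(); im=read_camera("wrist"); save("w1",im); np.save("w1T.npy",T)
K=camera_info("wrist")["intrinsics"]; print(proj(K,T,[.476,-.388,.052]),get_tcp_pos())
```

```text
0 [-0.7033  0.4696  1.6931 -0.      0.9788 -0.7033] [ 0.4212  0.4821  1.5918 -0.      1.0677  0.4212] [ 0.1762  0.4225  1.6898 -0.      1.0293  0.1762]
1.5707963267948966 [-0.7033  0.4696  1.6931 -0.      0.9788 -2.2741] [ 0.4212  0.4821  1.5918 -0.      1.0677 -1.1496] [ 0.1762  0.4225  1.6898 -0.      1.0293 -1.3946]
-1.5707963267948966 [-0.7033  0.4696  1.6931 -0.      0.9788  0.8675] [ 0.4212  0.4821  1.5918 -0.      1.0677  1.992 ] [ 0.1762  0.4225  1.6898 -0.      1.0293  1.747 ]
3.141592653589793 [-0.7033  0.4696  1.6931 -0.      0.9788  2.4383] None None
2.2 None [ 0.4212  0.4821  1.5918 -0.      1.0677 -1.7788] [ 0.1762  0.4225  1.6898 -0.      1.0293 -2.0238]
0.6 [-0.7033  0.4696  1.6931 -0.      0.9788 -1.3033] [ 0.4212  0.4821  1.5918 -0.      1.0677 -0.1788] [ 0.1762  0.4225  1.6898 -0.      1.0293 -0.4238]
1.9417 [-0.7038  0.445   1.6798 -0.0001  1.0168 -2.2735]
(np.float64(269.7608926487427), np.float64(197.0914775198421)) [ 0.4757 -0.3884  0.19  ]
```

View pics/w1.png

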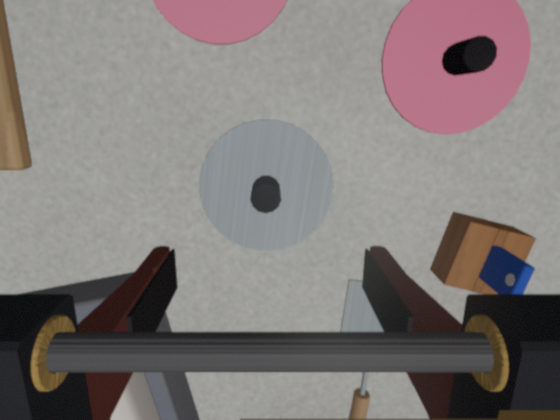

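Wrist view: the grey lid disc spans columns 200–333 and rows 119–250. Its knob is centred near (265,193), with the pads at the sides and nothing in the way. I'll measure the disc by mask, then grasp.

Run:
```python
from h import *
im=cv2.imread("pics/w1.png")[:,:,::-1].astype(int); T=np.load("w1T.npy");K=camera_info("wrist")["intrinsics"]
m=((im[:,:,2]-im[:,:,0])>4).astype(np.uint8)
m[260:]=0; m=cv2.morphologyEx(m,cv2.MORPH_CLOSE,np.ones((7,7)));m=cv2.morphologyEx(m,cv2.MORPH_OPEN,np.ones((7,7)))
cs,_=cv2.findContours(m,cv2.RETR_EXTERNAL,cv2.CHAIN_APPROX_NONE)
for c in cs:
    if cv2.contourArea(c)<3000: continue
    P=np.array([plane(K,T,u,v,.014)[:2] for u,v in cv2.convexHull(c)[:,0]])
    A=np.c_[2*P,np.ones(len(P))]; s=np.linalg.lstsq(A,(P**2).sum(1),rcond=None)[0]
    print(cv2.boundingRect(c),s[:2],np.sqrt(s[2]+s[0]**2+s[1]**2))
k=(im.sum(2)<120).astype(np.uint8)
_,lab,st,ce=cv2.connectedComponentsWithStats(k)
for s,c in zip(st,ce):
    if 200<s[4]<4000: print(s,c,plane(K,T,*c,.035))
```

```text
(200, 120, 133, 130) [ 0.4768 -0.3917] 0.061029202272295274
[ 443   37   53   37 1461] [469.1718  55.6126] [ 0.3661 -0.2312  0.035 ]
```

Run:
```python
from h import *
q=down(np.pi/2)
movel([.4768,-.3917,.10],q,v=.2)
print(movel([.4768,-.3917,.0215],q,v=.08,until_force=8),get_tcp_pos())
command_gripper(0); print(get_grip_width(),get_ft_force(),get_tcp_pos(),get_time())
movel([.4768,-.3917,.06],q,v=.1); print(get_grip_width(),get_ft_force())
T=wristT();save("w2",read_camera("wrist")); 
# well from top picture
im=cv2.imread("pics/top0.png")[:,:,::-1].astype(int);ci=camera_info("top");K,T=ci["intrinsics"],ci["T"]
g=im.sum(2)
# switch ring: dark blob
k=(g<110).astype(np.uint8); k[:, :230]=0;k[:,275:]=0;k[:160]=0;k[200:]=0
c,_=cv2.findContours(k,cv2.RETR_EXTERNAL,cv2.CHAIN_APPROX_NONE);c=max(c,key=cv2.contourArea)
e=cv2.minEnclosingCircle(c);print("ring",e,plane(K,T,*e[0],.108))
br=((im[:,:,0]-im[:,:,2])>25).astype(np.uint8);ys,xs=np.nonzero(br[165:195,235:265]);print("brass",xs.mean()+235,ys.mean()+165,plane(K,T,xs.mean()+235,ys.mean()+165,.108))
```

```text
False [ 0.4771 -0.392   0.022 ]
0.2907933701521028 [-0.3957  0.7518 -0.2723] [ 0.4768 -0.3917  0.0215] 4.8583
0.28898304756861753 [ 0.778   0.6829 -3.4492]
ring ((249.7413787841797, 179.77586364746094), 7.472801685333252) [0.5955 0.1187 0.108 ]
brass 249.66071428571428 179.42857142857142 [0.5966 0.119  0.108 ]
```

View pics/w2.png

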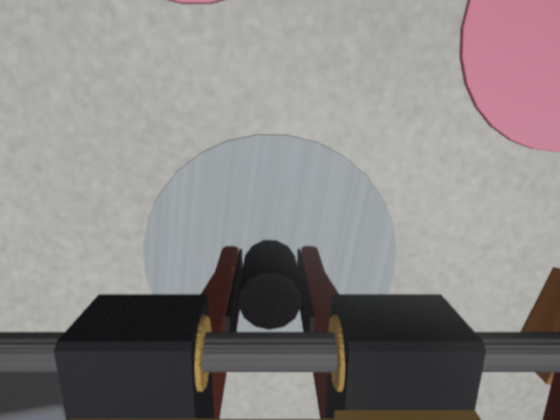

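The lid is gripped between the pads, knob at (270,280). It lifted level, and the force reading changed by about 3 N as expected for its weight. Next I refine the well centre from the top-view deck corners and rim, then carry it over.

Run:
```python
from h import *
ci=camera_info("top");K,T=ci["intrinsics"],ci["T"]
f=lambda a,b,z: plane(K,T,160+(a+.5)/5-.5,130+(b+.5)/5-.5,z)[:2]
print("well",f(197,250,.12))
TL,TR,BR,BL=[f(*p,.1) for p in((70,122),(522,121),(523,384),(80,386))]
print(TL,TR,BR,BL)
c=(TL+TR+BR+BL)/4; d=(TL-TR);yaw=np.arctan2(-d[0],d[1]);ay=d/np.linalg.norm(d)
print("c",c,"yaw",yaw,"len",np.linalg.norm(d),np.linalg.norm(TL-BL),"well",c+.062*ay,"lock",c-.1*ay)
ring=np.array([.5958,.1187]);print("well from ring",ring+.162*ay)
print(get_time())
q=down(np.pi/2)
movel([.4768,-.3917,.24],q,v=.25)
move_pose([.585,.275,.24],q)
print(get_time(),get_tcp_pos())
wait(.2);save("s3",read_camera("side"));save("t3",read_camera("top"));save("w3",read_camera("wrist"))
```

```text
well [0.5915 0.2795]
[0.6751 0.367 ] [0.6817 0.0749] [0.5112 0.0707] [0.5044 0.3553]
c [0.5931 0.217 ] yaw 0.02256223604667973 len 0.29215813139477254 0.17112250282732253 well [0.5917 0.279 ] lock [0.5953 0.117 ]
well from ring [0.5921 0.2807]
5.4417
8.7083 [0.5854 0.2741 0.24  ]
```

View pics/s3.png

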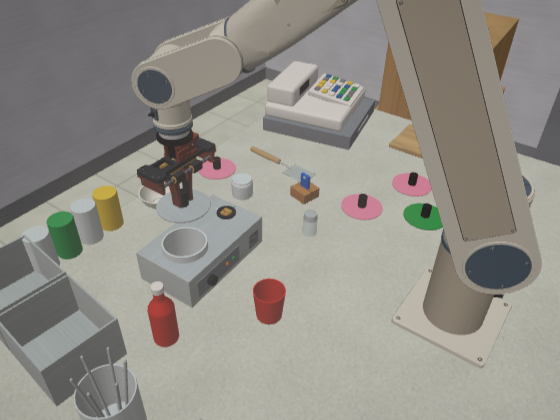

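View pics/w3.png

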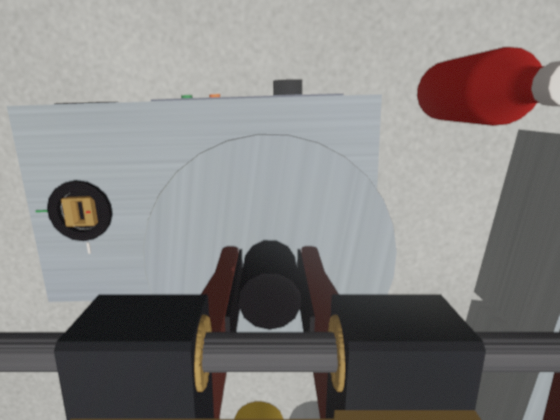

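The lid is held level over the warmer. In the wrist view the lock ring is at (80,211), which gives a cross-check of the well position.

Run:
```python
from h import *
K=camera_info("wrist")["intrinsics"];T=wristT()
im=cv2.imread("pics/w3.png")[:,:,::-1].astype(int)
k=(im.sum(2)<110).astype(np.uint8);k[:150]=0;k[280:]=0;k[:,130:]=0
c,_=cv2.findContours(k,cv2.RETR_EXTERNAL,cv2.CHAIN_APPROX_NONE);c=max(c,key=cv2.contourArea)
P=np.array([plane(K,T,u,v,.108)[:2] for u,v in cv2.convexHull(c)[:,0]])
A=np.c_[2*P,np.ones(len(P))]; s=np.linalg.lstsq(A,(P**2).sum(1),rcond=None)[0]
ring=s[:2];print("ring",ring,np.sqrt(s[2]+ring@ring))
ay=np.array([-.0225,1]);w=ring+.162*ay;print("well",w)
W=(w+np.array([.5918,.2795]))/2
if np.linalg.norm(w-W)>.004: print("disagree");raise SystemExit
q=down(np.pi/2)
movel([*W,.16],q,v=.15); wait(.2); f0=get_ft_force()
hit=movel([*W,.1295],q,v=.04,until_force=6)
wait(.2);print(W,hit,get_tcp_pos(),get_ft_force()-f0,get_time())
save("s4",read_camera("side"))
```

```text
ring [0.5949 0.12  ] 0.02466614442588254
well [0.5912 0.282 ]
[0.5915 0.2807] True [0.591  0.2805 0.131 ] [ 0.8918 -0.3188  4.2285] 10.8083
```

View pics/s4.png

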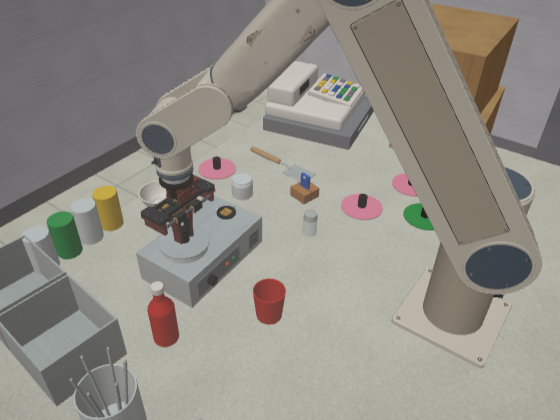

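Contact came at TCP z 0.131, exactly the seated height, and the side view shows the lid on the well. Releasing now, then a look at both the lid and the lock.

Run:
```python
from h import *
q=down(np.pi/2)
command_gripper(1.0); wait(.3); p=get_tcp_pos()
movel([p[0],p[1],.22],q,v=.15)
move_pose([.597,.15,.26],q); wait(.2)
T=wristT();np.save("w5T.npy",T);save("w5",read_camera("wrist"));print(get_tcp_pos(),get_time(),get_ft_force())
```

```text
[0.5966 0.1513 0.2592] 13.825 [0.1582 0.0777 0.1348]
```

View pics/w5.png

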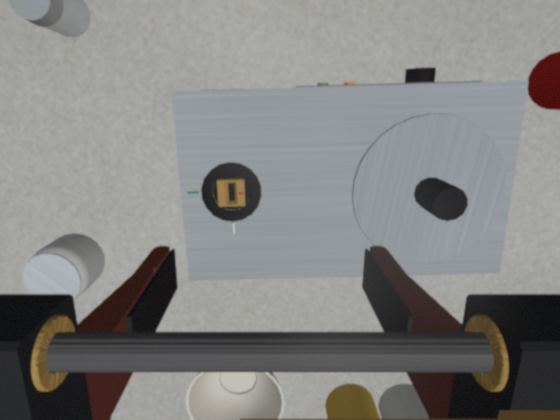

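The lid is on the well, with its disc at about (437,188). The lock ring is at (231,192), with a vertical dark slot. I'll compute both and look at a close crop of the lock.

Run:
```python
from h import *
K=camera_info("wrist")["intrinsics"];T=np.load("w5T.npy")
im=cv2.imread("pics/w5.png")[:,:,::-1].astype(int)
save("w5c",im.astype(np.uint8),(190,150,275,240),6)
k=(im.sum(2)<130).astype(np.uint8);k2=np.zeros_like(k);k2[150:240,195:270]=k[150:240,195:270]
def circ(c,z):
    P=np.array([plane(K,T,u,v,z)[:2] for u,v in c]);A=np.c_[2*P,np.ones(len(P))]; s=np.linalg.lstsq(A,(P**2).sum(1),rcond=None)[0];return s[:2],np.sqrt(s[2]+s[:2]@s[:2])
c,_=cv2.findContours(k2,cv2.RETR_EXTERNAL,cv2.CHAIN_APPROX_NONE);c=max(c,key=cv2.contourArea)
print("ring",circ(cv2.convexHull(c)[:,0],.108))
br=((im[:,:,0]-im[:,:,2])>40).astype(np.uint8);b2=np.zeros_like(br);b2[170:215,210:255]=br[170:215,210:255]
c,_=cv2.findContours(b2,cv2.RETR_EXTERNAL,cv2.CHAIN_APPROX_NONE);c=max(c,key=cv2.contourArea);r=cv2.minAreaRect(c)
print("brass",r);bx=np.array([plane(K,T,*p,.108)[:2] for p in cv2.boxPoints(r)]);print(bx.mean(0),np.diff(bx,axis=0))
# slot
s=((im.sum(2)<190)).astype(np.uint8)
x0,y0,w,h=cv2.boundingRect(c);s2=np.zeros_like(s);s2[y0+2:y0+h-2,x0+2:x0+w-2]=s[y0+2:y0+h-2,x0+2:x0+w-2]
ys,xs=np.nonzero(s2);print("slot",xs.mean(),ys.mean(),np.ptp(xs),np.ptp(ys),plane(K,T,xs.mean(),ys.mean(),.108)[:2])
for (u,v) in [(353,190),]: pass
# lid disc edge points by eye
pts=[(353,190),(437,114),(437,261),(375,134),(505,160),(398,254)]
print("lid",circ(pts,.124))
```

```text
ring (array([0.598 , 0.1139]), np.float64(0.020436626290513245))
brass ((230.50454711914062, 192.5950469970703), (27.492658615112305, 28.063438415527344), 87.27368927001953)
[0.5961 0.1181] [[-0.0012  0.0238]
 [ 0.0241  0.0007]
 [ 0.0012 -0.0242]]
slot 231.41176470588235 191.58823529411765 5 15 [0.5951 0.1189]
lid (array([0.5896, 0.2805]), np.float64(0.06192904276561419))
```

View pics/w5c.png

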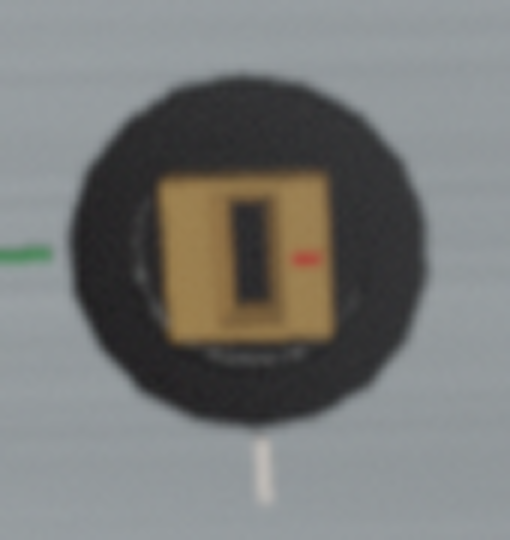

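The lid centre is about 2 mm from the well centre. The keyway is at about (0.5955, 0.1187), yaw about 0.03. On to the key.

Run:
```python
from h import *
q=down(np.pi/2-.25)
move_pose([.537,-.185,.19],q); wait(.2)
T=wristT();np.save("w6T.npy",T);im=read_camera("wrist");save("w6",im);print(get_tcp_pos(),get_time())
K=camera_info("wrist")["intrinsics"]
im=im.astype(int);b=((im[:,:,2]-im[:,:,0])>50).astype(np.uint8);b[290:]=0
c,_=cv2.findContours(b,cv2.RETR_EXTERNAL,cv2.CHAIN_APPROX_NONE);c=max(c,key=cv2.contourArea);print(cv2.minAreaRect(c))
save("w6c",im.astype(np.uint8),(190,120,350,250),5)
```

```text
[ 0.5375 -0.1842  0.1902] 15.3833
((266.9999694824219, 210.49998474121094), (9.999998092651367, 40.99999237060547), 0.0)
```

View pics/w6c.png

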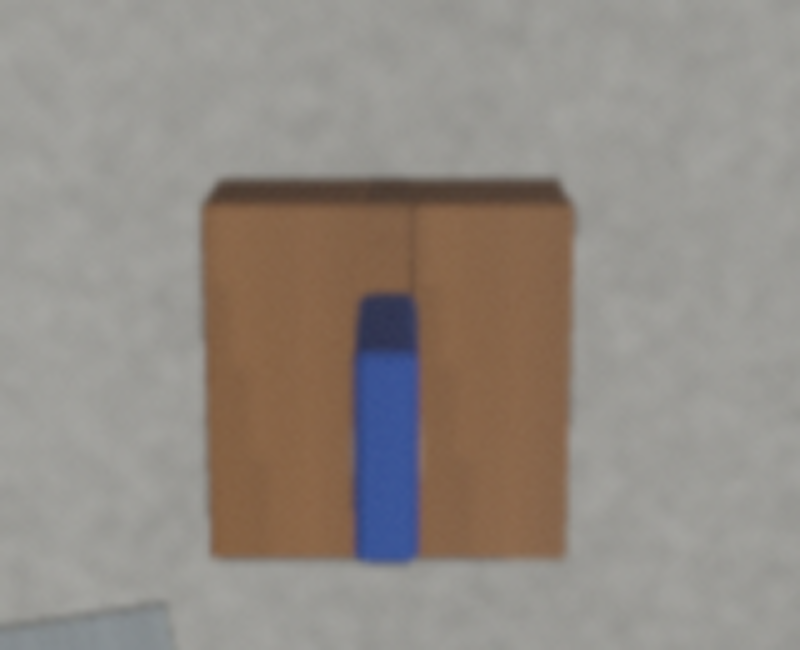

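View pics/w6.png

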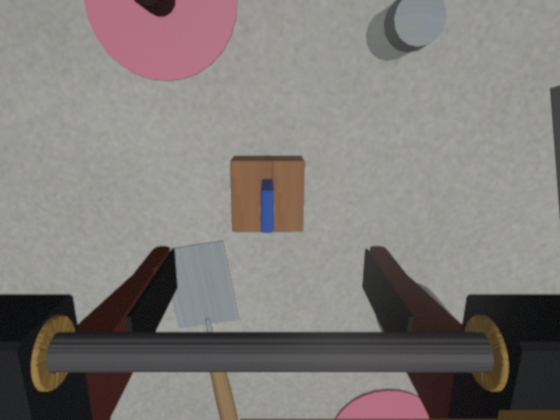

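The key head is aligned with the jaws, its top face centred at (267,211). There is only one key. Grasping it.

Run:
```python
from h import *
K=camera_info("wrist")["intrinsics"];T=np.load("w6T.npy")
a=plane(K,T,266.7,189.5,.080);b=plane(K,T,266.7,231.6,.080);print(a,b,np.linalg.norm(a-b),np.arctan2(*(a-b)[1::-1]))
c=plane(K,T,266.8,210.6,.080)[:2];print(c)
q=down(np.pi/2-.25)
movel([*c,.12],q,v=.15)
print(movel([*c,.043],q,v=.07,until_force=8),get_tcp_pos())
wait(.1);f0=get_ft_force();command_gripper(0);wait(.2)
print(get_grip_width()*88,get_ft_force()-f0,get_tcp_pos(),get_time())
p=get_tcp_pos();movel([p[0],p[1],.12],q,v=.12);wait(.1)
print(get_grip_width()*88,get_ft_force(),get_time())
save("w7",read_camera("wrist"));save("s7",read_camera("side"))
```

```text
[ 0.525 -0.183  0.08 ] [ 0.557  -0.1912  0.08  ] 0.033050158487147395 2.8905197407183003
[ 0.5408 -0.1869]
False [ 0.5411 -0.1871  0.0434]
9.93929039038728 [-0.6306  0.1692 -0.6751] [ 0.5408 -0.1869  0.043 ] 18.725
10.091814608421538 [ 0.5863 -0.0043 -0.8468] 19.6167
```

View pics/w7.png

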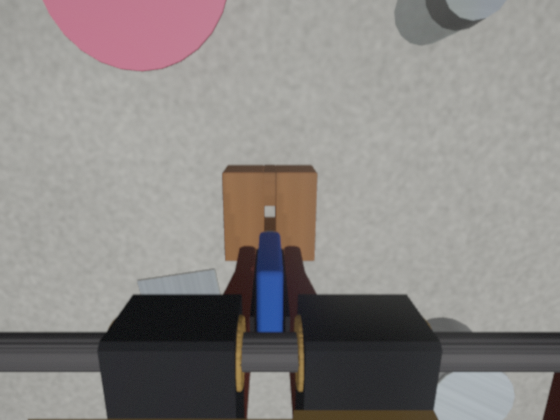

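View pics/s7.png

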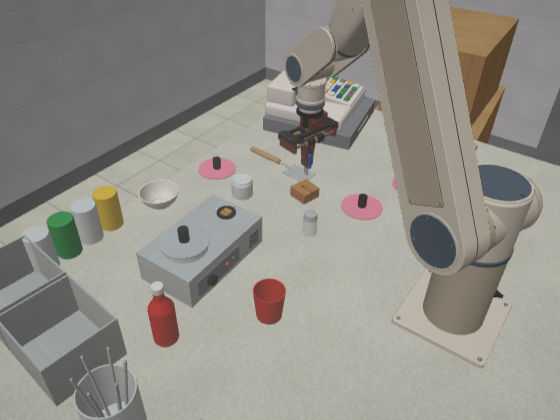

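The key is gripped (10 mm wide) with the blade clear of the stand, and the lid is still seated. Its tip is 37 mm below the TCP, so keyway depth is 0.145 − z. Moving over the keyway.

Run:
```python
from h import *
p=get_tcp_pos();movel([p[0],p[1],.20],down(np.pi/2-.25),v=.2)
q=down(np.pi/2+.03)
move_pose([.5955,.1187,.19],q)
movel([.5955,.1187,.158],q,v=.1);wait(.2)
T=wristT();np.save("w8T.npy",T);im=read_camera("wrist");save("w8",im);save("w8c",im,(200,180,340,290),5);s=read_camera("side");save("s8c",s,(170,140,290,260),6)
print(get_tcp_pos(),get_time(),get_grip_width()*88)
K=camera_info("wrist")["intrinsics"]
for pt in [(.5955,.1187,.108),(.5855,.1187,.108),(.6055,.1187,.108)]: print(proj(K,T,pt))
```

```text
[0.5958 0.1188 0.1586] 22.2167 9.89234216086233
(np.float64(269.44117456604744), np.float64(231.36970025589625))
(np.float64(269.93352958399475), np.float64(215.392822340567))
(np.float64(268.9607099388677), np.float64(246.9607360151913))
```

View pics/w8c.png

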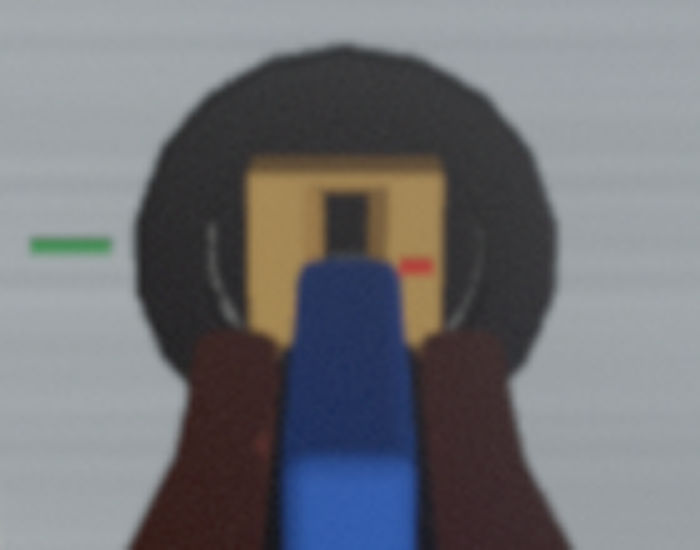

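View pics/s8c.png

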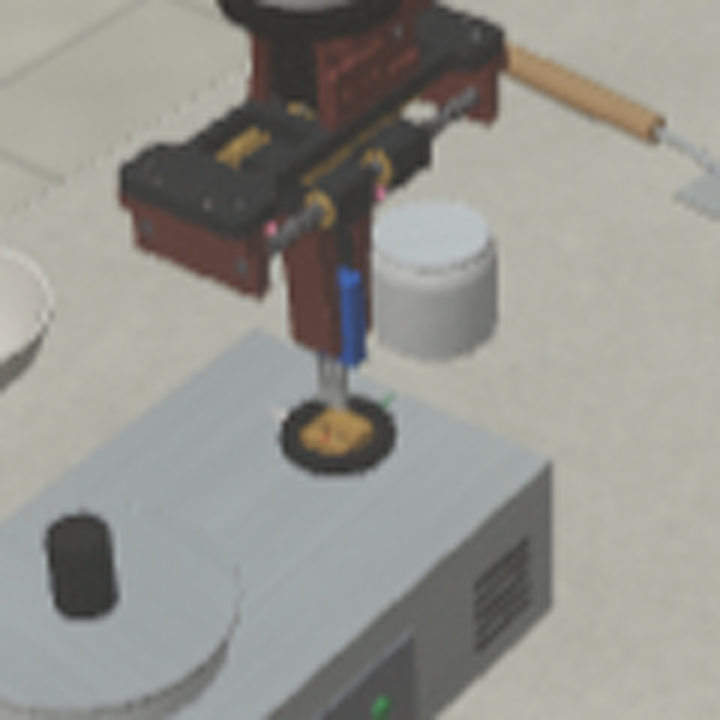

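Aligned: the ring is centred at column 269 and the slot lies under the blade. Inserting until the first wafer.

Run:
```python
from h import *
q=down(np.pi/2+.03);X=[.5958,.1187]
f0=get_ft_force();t0=get_time()
h=movel([*X,.142],q,v=.06,until_force=5);print(h,get_tcp_pos(),get_ft_force()-f0)
h=movel([*X,.130],q,v=.015,until_force=6);print(h,get_tcp_pos(),get_ft_force()-f0,get_ft_torque(),get_time()-t0)
wait(.1);print(get_tcp_pos(),get_ft_force()-f0,get_ft_torque(),get_grip_width()*88,get_time())
```

```text
False [0.5954 0.1187 0.1412] [-0.2965  0.699  -0.7431]
True [0.596  0.1187 0.1346] [-0.7249 -0.2342  5.3244] [-0.0308  0.0158 -0.0658] 0.9750000000000014
[0.596  0.1187 0.1346] [-0.8615 -0.9214  4.5532] [-0.0008  0.0596 -0.0304] 9.949219087058063 23.2917
```

First wafer at 10 mm depth, as expected. Twisting clockwise in small steps while pressing.

```bash
cat >> h.py <<'E'
def press_twist(sign,y0,zt,zstop,X=(.5958,.1187),n=30,step=.06,f0=None,ymax=.66):
    """sign -1 = clockwise (yaw falls). presses 5-8 N, steps the twist, until tip drops below zstop"""
    y=y0
    for i in range(n):
        y+=sign*step
        movel([*X,zt],down(np.pi/2+.03+y),v=.05)
        fz=(get_ft_force()-f0)[2];z=get_tcp_pos()[2]
        print(f"{y:.2f} zt{zt:.4f} z{z:.4f} fz{fz:.1f} tz{get_ft_torque()[2]:.3f} t{get_time():.2f}")
        if z<zstop: break
        if fz<4: zt-=.0006
        if fz<2: zt-=.0008
        if fz>8: zt+=.0004
        if abs(y)>=ymax: break
    return y,zt
E
python3 - <<'E'
from h import *
f0=np.array([0,0,0.])
print(get_ft_force())
print(press_twist(-1,0,.1344,.1320,f0=np.array([0,0,-.4]),ymax=.54))
E
```

```text
[-0.268  -0.745   4.7632]
-0.06 zt0.1344 z0.1347 fz3.6 tz-0.030 t23.54
-0.12 zt0.1338 z0.1344 fz6.4 tz0.040 t23.79
-0.18 zt0.1338 z0.1342 fz4.8 tz0.032 t24.04
-0.24 zt0.1338 z0.1336 fz1.5 tz-0.013 t24.29
-0.30 zt0.1324 z0.1321 fz0.2 tz0.054 t24.54
-0.36 zt0.1310 z0.1308 fz1.3 tz0.039 t24.79
(-0.36, 0.13100000000000003)
```

First wafer passed. Continue to the second at about 19 mm, then twist anticlockwise.

Run:
```python
from h import *
f0=np.array([0,0,-.4])
movel([.5958,.1187,.129],down(np.pi/2+.03-.15),v=.05);print(get_tcp_pos(),get_ft_force())
h=movel([.5958,.1187,.122],down(np.pi/2+.03),v=.02,until_force=6);z=get_tcp_pos()[2];print(h,z,get_ft_force(),get_time())
if h: print(press_twist(1,0,z-.0002,z-.0022,f0=f0,ymax=.54,n=20))
```

```text
[0.5953 0.1186 0.1286] [-0.4145 -1.6701 -0.5347]
True 0.12549731047450596 [-0.4881 -0.9375  6.0848] 25.4333
0.06 zt0.1253 z0.1256 fz4.7 tz-0.015 t25.71
0.12 zt0.1253 z0.1256 fz4.5 tz-0.037 t25.96
0.18 zt0.1253 z0.1255 fz4.6 tz-0.023 t26.21
0.24 zt0.1253 z0.1254 fz3.9 tz-0.013 t26.46
0.30 zt0.1247 z0.1249 fz3.9 tz-0.046 t26.71
0.36 zt0.1241 z0.1244 fz3.9 tz0.005 t26.96
0.42 zt0.1235 z0.1240 fz5.1 tz-0.067 t27.21
0.48 zt0.1235 z0.1240 fz5.0 tz-0.040 t27.46
0.54 zt0.1235 z0.1239 fz4.7 tz-0.075 t27.71
(0.54, np.float64(0.12349731047450595))
```

Run:
```python
from h import *
for y,zt in ((.54,.1229),(.58,.1229),(.62,.1227),(.62,.1223)):
    h=movel([.5958,.1187,zt],down(np.pi/2+.03+y),v=.02);print(y,zt,get_tcp_pos()[2],get_ft_force(),get_ft_torque()[2])
    if get_ft_force()[2]<1: break
    if get_ft_force()[2]>8.5: break
save("s9c",read_camera("side"),(170,140,290,260),6);print(get_time(),get_grip_width()*88)
im=read_camera("wrist");save("w9c",im,(200,180,340,290),5)
```

```text
0.54 0.1229 0.12339085559874835 [-0.9017 -5.1315  5.6959] -0.10146722974632826
0.58 0.1229 0.12340459907875143 [-0.7526 -6.4769  4.9083] -0.07047261636473053
0.62 0.1227 0.12332903549104658 [-0.8308 -6.4269  7.4049] -0.13338689430595632
0.62 0.1223 0.12310988330633985 [-0.8911 -6.6377  7.113 ] -0.0762114588717967
28.7583 9.812186132282202
```

View pics/w9c.png

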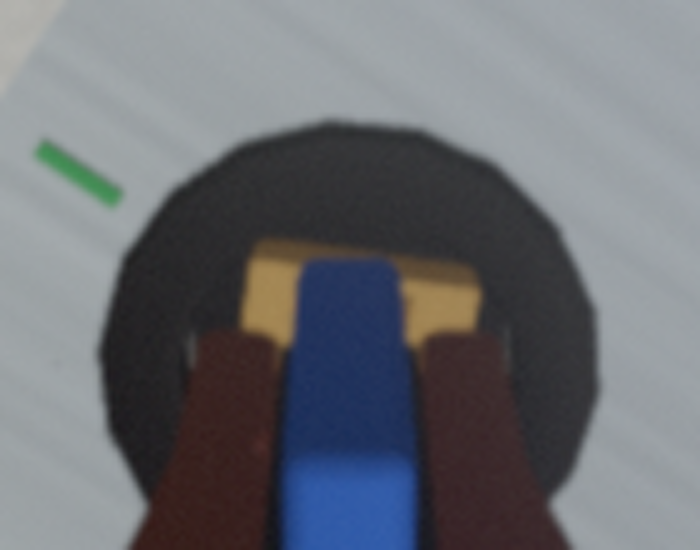

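View pics/s9c.png

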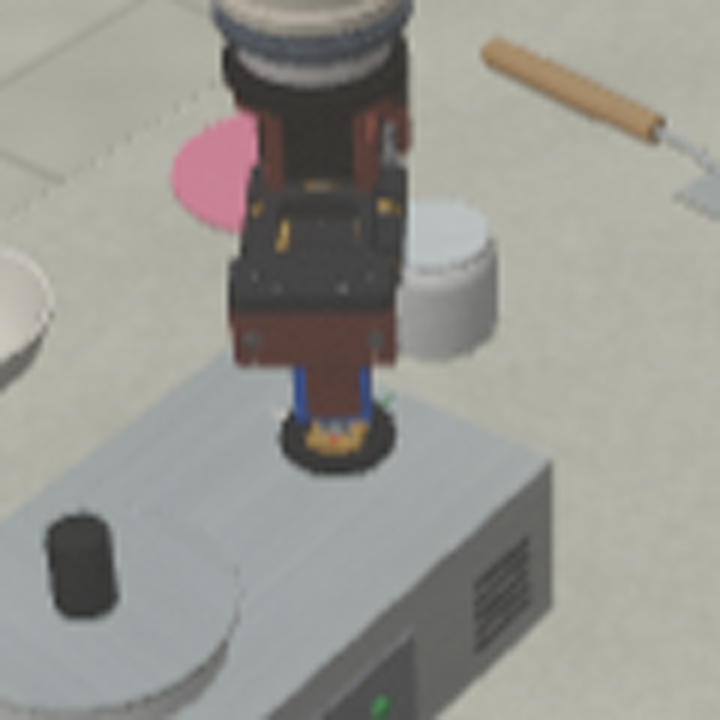

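The plug has turned anticlockwise with the key, and the blade is at about 22 mm without slipping in the grip. The side load of 6.6 N suggests friction rather than a wafer stop. I'll ease the twist back a little and press on.

Run:
```python
from h import *
zt=.1231
for y in (.54,.44,.34):
    movel([.5958,.1187,zt],down(np.pi/2+.03+y),v=.03);p=get_tcp_pos();f=get_ft_force();print(y,zt,p,f,get_ft_torque()[2],get_time())
    if f[2]<4: zt-=.0008
h=movel([.5958,.1187,.1165],down(np.pi/2+.03+.34),v=.01,until_force=6);print(h,get_tcp_pos(),get_ft_force(),get_time())
```

```text
0.54 0.1231 [0.5962 0.1183 0.1232] [ 0.4352 -5.2067  2.8366] -0.09122374157656105 29.0583
0.44 0.1223 [0.5961 0.1185 0.1223] [ 1.1366 -5.8044  1.9589] -0.016175119692472203 29.3083
0.34 0.12150000000000001 [0.5962 0.1185 0.1215] [ 1.1535 -5.0112  0.5905] 0.00045444137211224714 29.5583
True [0.5962 0.1184 0.1169] [ 0.2604 -0.3562  4.6858] 30.075
```

z is 0.1169, a depth of 28.1 mm with contact, so the shoulder is on the face. Return to untwisted, hold, check with a picture.

```bash
python3 - <<'E'
from h import *
zt=.1168
for y in (.17,0):
    movel([.5958,.1187,zt],down(np.pi/2+.03+y),v=.03)
wait(.4);print(get_tcp_pos(),get_ft_force(),get_ft_torque()[2],get_grip_width()*88,get_time())
save("w10c",read_camera("wrist"),(200,180,340,290),5);save("s10c",read_camera("side"),(170,140,290,260),5)
E
python3 -c "
import cv2,numpy as np
a=cv2.imread('pics/w10c.png');b=cv2.imread('pics/s10c.png')
a=cv2.resize(a,(500,393));b=cv2.resize(b,(300,300));c=np.zeros((393,800,3),np.uint8);c[:,:500]=a;c[:300,500:]=b;cv2.imwrite('pics/c10.png',c)"
```

```text
[0.5961 0.1185 0.1169] [ 1.6201 -4.5376  2.7192] -0.022232849140722318 9.580242860397865 31.1083
```

View pics/c10.png

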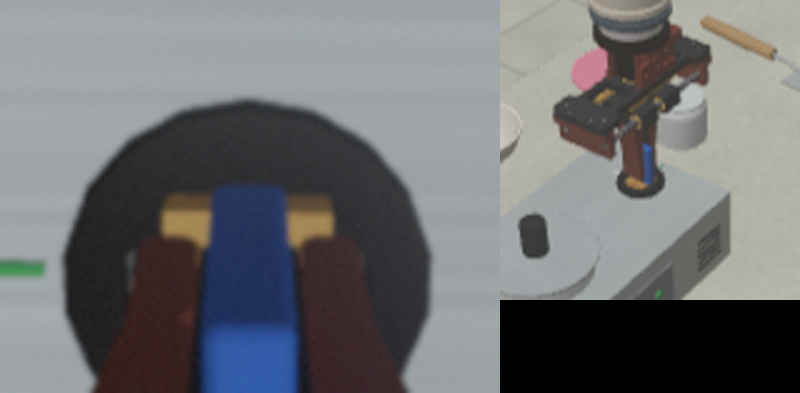

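The key is home: the head shoulder is down on the brass, no blade is visible, and it is aligned. Now the clockwise quarter turn.

Run:
```python
from h import *
for y in (-.3,-.6,-.9,-1.2,-1.45,-1.55,-1.62):
    movel([.596,.1182,.1167],down(np.pi/2+.03+y),v=.03)
    print(y,get_tcp_pos(),get_ft_force(),get_ft_torque()[2],get_time())
wait(.4);print(get_tcp_pos(),get_ft_force(),get_ft_torque(),get_grip_width()*88,get_joint_pos())
save("w11c",read_camera("wrist"),(200,180,340,290),5);save("s11",read_camera("side"))
```

```text
-0.3 [0.5962 0.1185 0.1169] [ 0.0358 -1.2605  5.0283] 0.030674393113082645 31.6583
-0.6 [0.5963 0.1186 0.1169] [0.2551 0.0137 4.6601] 0.08104818311356037 32.1083
-0.9 [0.5963 0.1186 0.1169] [0.4098 0.8486 4.5895] 0.0956792197218998 32.5583
-1.2 [0.5964 0.1186 0.1169] [1.5192 2.384  4.9411] 0.11024244792795664 33.0083
-1.45 [0.5965 0.1185 0.1169] [2.9063 3.549  4.3396] 0.15654354292210118 33.4083
-1.55 [0.5966 0.1185 0.1169] [3.692  3.762  4.4796] 0.0891699448020275 33.6583
-1.62 [0.5966 0.1185 0.1169] [3.9177 3.0771 3.9917] 0.09907396647556893 33.9083
[0.5966 0.1185 0.1169] [4.0155 3.1138 3.7082] [ 0.6736 -0.8539  0.1916] 9.893956235126641 [0.1764 0.5326 1.736  0.0004 0.8717 0.1905]
```

View pics/w11c.png

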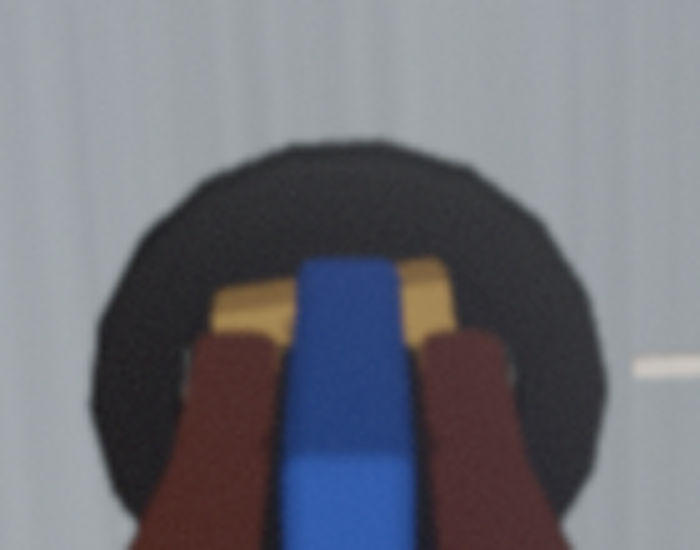

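View pics/s11.png

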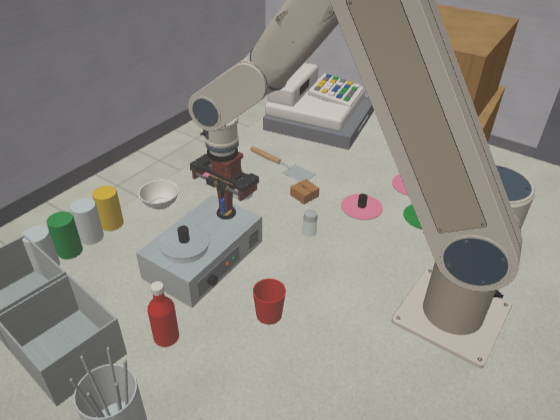

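The key is turned and the head is gripped. The brass plug lags slightly; I'll measure its angle from the plug's edge.

Run:
```python
from h import *
T=wristT();K=camera_info("wrist")["intrinsics"]
g=lambda a,b:plane(K,T,200+a/5,180+b/5,.108)[:2]
for A,B in (((215,308),(440,280)),((214,290),(440,260))):
    d=g(*B)-g(*A);print("edge dir vs world:",np.arctan2(d[1],d[0]))
movel([.5961,.1184,.1167],down(np.pi/2+.03-1.68),v=.03);wait(.4)
tz=[]
for i in range(8): wait(.03);tz.append(get_ft_torque()[2])
print(get_tcp_pos(),get_ft_force(),np.mean(tz),get_grip_width()*88,get_time())
q=get_ee_rot();M=R.from_quat([q[1],q[2],q[3],q[0]]).as_matrix();print("tool yaw",np.arctan2(M[1,0],M[0,0]),"tilt",M[2,2])
save("w12c",read_camera("wrist"),(200,180,340,290),5)
```

```text
edge dir vs world: 0.1159938555576214
edge dir vs world: 0.12425796340281575
[0.5966 0.1185 0.1169] [4.1527 3.2319 4.8439] 0.19627339964242463 9.78294460877528 35.325
tool yaw -0.0759390883111356 tilt -0.9999994442235002
```

View pics/w12c.png

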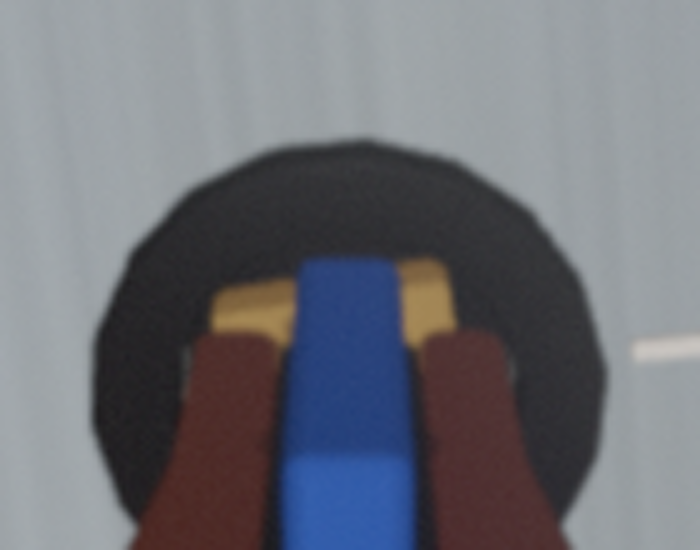

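The plug followed the extra 0.06 rad. By its edge it is now turned about 1.54 rad, with the key in line within about 0.14 rad. The lid is unmoved and untouched. Handing in.

Run:
```python
from h import *
print(get_tcp_pos(),get_grip_width()*88,get_time());job_done()
```

```text
[0.5966 0.1185 0.1169] 9.956078047341695 35.375
the job is handed in; nothing more can be done
```

I seated the steel lid on the well and let go, then worked the key past both wafers until it was home. I turned it clockwise and handed in at 35.4 s, still gripping and holding it turned. No verdict is reported, so these are my own last checks:

- **Lid:** contact came at the expected seated height, with its centre about 2 mm from the well's. It looked level and in place in the last side picture.
- **Key:** it measured 28.1 mm deep, with the shoulder on the brass and the grip at about 9.9 mm.
- **Turn:** by its edge in the wrist picture the plug had turned about 1.54 rad, against the 1.35 needed. The key led the plug by about 0.14 rad, a little over the stated 0.12 play but inside the 0.25 limit.
- **Bystanders:** none looked moved in the last side picture.

**Disagreements:**
- The second wafer gave way gradually, between about 19.5 and 22 mm, instead of with a clear drop.
- A side load of up to 6.6 N built up there until I eased the twist; about 5 N remained at the end.
- One automatic fit of the lock ring was about 5 mm off in y from the other measurements, so I discarded it.

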